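Snap the gauge case shut and hold it up level

TASK

Press the lid of the blue gauge case down until it snaps fully shut while the case stands on the bench, then grip the case, lift it at least 10 cm clear of the bench and keep holding it there, still and level. The program finishes while the robot is holding the case in the air: do not put it down or let go. Never tip the case over, and leave the other things on the bench where they are.

Things in the scene. Friction and masses are not known exactly. Their poses are not given: they have to be found in the camera images.
- gauge_case: slim blue hard case for a plug gauge, lid partly open; tray 50 mm wide (its x) x 150 mm long (its y) x 26 mm high, 36 mm high in all when shut; the gauge is fixed inside. Loose, 0.3 to 0.5 kg, weight nearly central. Origin: centre of the underside; z up, +x towards the hinge side, -x towards the front side with two black snap tongues.
- case_grip (a point): middle of the case, 18 mm above its underside, with the case's axes; a place to grip it across its 50 mm width. The long sides are plain walls within 30 mm of here along y; hinge barrels (2 mm proud of the back) and snap tongues (6 mm proud of the front) stand 45 mm either side
- case_lid (a joint): angle of the lid, rad: 0 fully shut, grows as it opens (at most 1.5). Lid 50 x 150 x 10 mm, hinged along the case's +x long side; it stays where it is left. It closes easily down to about 0.14, where the snaps begin to resist; pressed near its free edge it takes 6 to 10 N to snap past (at about 0.06), then stays at 0. Merely resting on its snaps it stands at 0.1 or more.
- case_hinge (a point): point on the lid's hinge axis at the middle of the length: 25 mm to the +x side of the case's centre and 26 mm above its underside; its axes are the case's, the hinge axis is y
- lid_edge (a point): middle of the lid's free long edge, on the outer (upper) face; 50 mm from the hinge along the lid and 10 mm outward from the hinge plane; when the lid is shut it lies 25 mm to the -x side of the case's centre and 36 mm above its underside
- tin: round flat tin, 62 mm across and 34 mm high, white with a dark blue lid; a bystander, to be left where it is; origin: centre of its underside
- red_spool: small red spool of seal tape lying flat, 48 mm across and 14 mm high; a bystander, to be left where it is; origin: centre of its underside
- knob_cone: white tapered plastic knob standing upright, 37 mm across and 46 mm high; a bystander, to be left where it is; origin: centre of its underside
- white_cap: round white plastic cap lying flat, open side up, 42 mm across and 10 mm high; a bystander, to be left where it is; origin: centre of its underside
- knob_cone_2: a second white tapered plastic knob standing upright, 37 mm across and 46 mm high, to the right of the case; a bystander, to be left where it is; origin: centre of its underside

How it is judged:
On the way, in this order (a step that is already met when the one before it is completed fails the run):
1. the lid is snapped fully shut while the case stands flat on the bench (value of joint case_lid below 0.04 rad and height (world z) of gauge_case below 0.01 m and angle between gauge_case's own z axis and vertical below 0.05 rad), for 0.2 s.
2. the shut case is held by the fingers, level and at least 90 mm clear of the bench (height (world z) of gauge_case above 0.09 m and angle between gauge_case's own z axis and vertical below 0.14 rad and value of joint case_lid below 0.04 rad and contact force between gauge_case and the fingers above 2 N), for 0.2 s.
At the end, for the whole second after the job is handed in: Through the last second the case hangs in the robot's fingers (contact force over 2 N) with its underside over 90 mm above the bench, its z axis within 0.14 rad (8 degrees) of vertical, slower than 20 mm/s and 0.15 rad/s, and the lid fully shut (under 0.04 rad) (all of step 2 and linear speed of gauge_case below 0.02 m/s and angular speed of gauge_case below 0.15 rad/s); the arm keeps its last pose, push and grip.
It fails at once if the case is tipped by more than 0.4 rad (23 degrees) (angle between gauge_case's own z axis and vertical above 0.4 rad).
It fails at once if a bystander is moved by more than 30 mm (distance of any of tin, red_spool, knob_cone, white_cap, knob_cone_2 from where it was at the start of the episode above 0.03 m).
It also fails if it takes over 42 s, if anything falls off the work surface, if the arm or the gripper's body presses on something with over 40 N, if the wrist force passes 120 N, or if a joint passes its speed limit or range.

ROBOT

A 6-joint arm with a two-finger parallel gripper is mounted at the origin on a cart in front of the work surface, level with it; the furniture and walls round the work are solid. World frame = base frame: x ahead of the robot, y to its left, z up, the work surface at z = 0. Lengths are in m, angles in rad, forces in N, time in s.
With the tool pointing down it reaches from about 0.35 to 0.975 m from the base axis. Payload 7.1 kg.
Tool frame: the origin (TCP) lies midway between the tips of the shut fingers; the grasp point (between the pads) lies 19 mm behind it; z points along the fingers, y is the line along which they close (so a half turn about z gives the same grasp; the last joint's range is limited). The gripper opens to 88 mm and grips with 3 to 60 N. Pads are 20 mm wide; open, the fingers measure 115 mm over their backs; the gripper's body (75 mm by 178 mm) begins 61 mm behind the grasp point.
Start: joints at [-1.202, 0.423, 1.63, -0, 1.089, -0.019], TCP at [0.236, -0.579, 0.223] pointing down, gripper open.
Joint ranges: [-3, 3], [-0.9, 2.11], [0.09, 2.58], [-1.31, 4.45], [0.11, 2.69], [-2.54, 2.54]. Speed limits (rad/s): [2.39, 2.39, 3.01, 3.14, 3.14, 3.14].

INTERFACE

Orientations are given as a unit quaternion [w, x, y, z].
In Python, from bench import arm gives the robot as it stands.
- The arm moves only by the shell command python3 -m inch 'ROWS'. ROWS is JSON, a list of rows, each a list of 5 numbers: the shift along the tool's x, y, z each as a share of 8 cm, from -1 to 1, then the turn about the tool's z as a share of 60 degrees, from -1 to 1, then the gripper command: -1 is shut, 1 is fully open, values between are in proportion. In form: [[x, y, z, roll, gripper], ...]. A call has 1 to 20 rows; each row is the pose to reach, as a shift and turn from the pose commanded when the call began, along the tool's axes at that moment; what a row does not reach only later rows make up. A row lasts 1/8 s, in which the tool goes at most 62.5 mm and 10.7 degrees, less where a joint would pass 70% of its speed; a pose out of reach is approached as far as the arm can. A call with a number of a shift or a turn outside -1 to 1 is refused whole. A call with a gripper value outside its range is refused whole. The fingers move at their own pace and stop on an object; the grip force is fixed at half the most. Time passes only in rows, so rows that repeat a pose let the fingers close. It gives the time, the measured TCP pose, the force, the opening and the grip force at its end, in the units of the state.
- arm.read_state(): the state, without advancing time (a new reading comes with each control period).
- arm.capture(name): name is "side" or "top"; returns a dict with "img" (384x512x3 uint8, blue, green, red), "depth" (384x512 float32, m along the optical axis (not along the pixel's ray), 0 where there is no reading), "fx", "fy", "cx", "cy" (pixels), "camera_from_world" (4x4, takes a point from world to camera coordinates). Camera axes: x right, y down, z forward; pixel columns grow to the right and rows downward; lengths in m; the calibration is good to about 2 mm. A picture is of the moment at which its call begins.
- arm.close_job(): hands the job in; it is judged then, once.
The state is a dict: "t": time; "joints": joint angles; "qvel": joint speeds; "effort": joint torques, N m; "ee_pos": TCP position; "tcp_rot": TCP orientation; "force": force on the tool from outside, world axes, zero at the start; "wrist_torque": the same for the moment, N m; "finger_gap": finger opening in m; "grasp_force": force on a finger pad.
Only numpy, scipy, OpenCV 4.12 (cv2) and the standard library are available. Lean on these libraries where they do the work, as an engineer would, in place of code of your own. Each camera call takes 0.05 s, during which the arm holds its last target. There are 200 camera calls.

## Working session

There is one attempt and no reset: what is moved stays moved. The work goes in short steps, Python scripts to look and compute and a shell command to move; the robot and the scene stay as the last step left them, time stands still between calls to the robot, and variables do not carry over. Pictures are saved under pics/ and viewed, at most 10 in all, crops included, and the job is handed in when it is done.

```bash
mkdir -p pics
python3 - <<'E'
from bench import arm
import cv2,numpy as np
print(arm.read_state())
for n in("top","side"):
    c=arm.capture(n); cv2.imwrite(f"pics/{n}0.png",c["img"]); np.savez(f"/tmp/{n}0.npz",**c)
E
```

```text
{'t': 0.0, 'joints': array([-1.20198283e+00,  4.23853562e-01,  1.63068488e+00, -2.88161497e-05,
        1.08864131e+00, -1.90214990e-02]), 'qvel': array([ 1.10483056e-03,  1.40206878e-03,  4.11417823e-04,  5.32373424e-04,
       -1.68753552e-05, -1.63844141e-03]), 'effort': array([-8.58648764e-04, -5.44626260e+01, -2.73669022e+01,  6.41865889e-02,
        2.27004674e-02, -1.13573321e-04]), 'ee_pos': array([ 0.23616399, -0.57804727,  0.22189579]), 'tcp_rot': array([-7.79223997e-04,  9.81255249e-01,  1.92710942e-01, -1.50647840e-04]), 'force': array([-0.55560705,  0.24473708, -0.26603552]), 'wrist_torque': array([ 0.02495093, -0.02219041,  0.02187441]), 'grasp_force': 0.0, 'finger_gap': 0.08795921142224286}
```

View pics/top0.png

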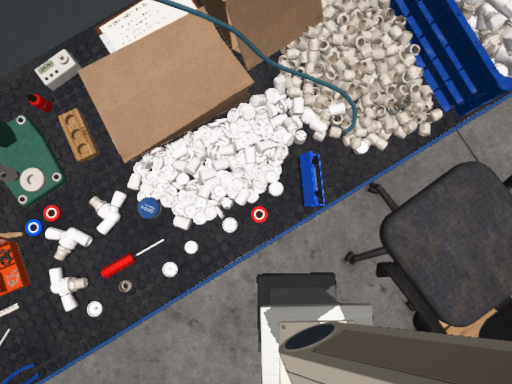

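View pics/side0.png

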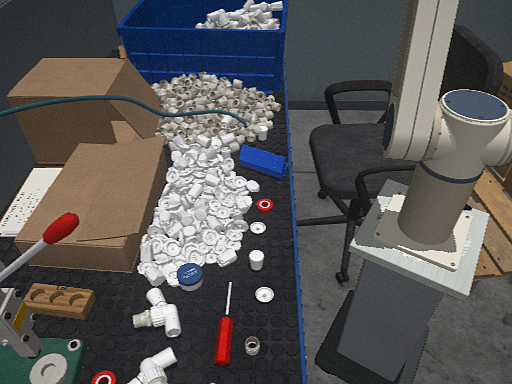

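The top view shows the case at about px (313,180), long axis near vertical, with the spool at (259,214), the pile of parts to its left and the bench edge just below. The side view shows it at (263,160). Next I'll get the point cloud of the case.

```bash
cat > h.py <<'E'
import numpy as np,cv2
def cloud(c):
    d=c["depth"];v,u=np.mgrid[:d.shape[0],:d.shape[1]]
    p=np.stack([(u-c["cx"])/c["fx"]*d,(v-c["cy"])/c["fy"]*d,d,np.ones_like(d)],-1)
    return (p@np.linalg.inv(c["camera_from_world"]).T)[...,:3]
def blue(c,box):
    h=cv2.cvtColor(c["img"],cv2.COLOR_BGR2HSV);m=(h[...,0]>100)&(h[...,0]<130)&(h[...,1]>130)&(h[...,2]>40)&(c["depth"]>0)
    k=np.zeros_like(m);u0,v0,u1,v1=box;k[v0:v1,u0:u1]=1
    return m&k
E
python3 - <<'E'
from h import *
np.set_printoptions(precision=3,suppress=True)
for n,box,b2 in(("top",(293,140,335,215),(290,140,342,215)),("side",(230,138,287,185),(225,132,300,190))):
    c=dict(np.load(f"/tmp/{n}0.npz"));P=cloud(c);m=blue(c,box);p=P[m]
    print(n,len(p),np.percentile(p,[1,50,99],axis=0),np.linalg.inv(c["camera_from_world"])[:3,3],c["fx"])
    r=cv2.minAreaRect(p[:,:2].astype(np.float32));print(r)
    x0,y0,x1,y1=b2;cr=cv2.resize(c["img"][y0:y1,x0:x1],None,fx=8,fy=8,interpolation=cv2.INTER_CUBIC);cv2.imwrite(f"pics/{n}crop.png",cr)
    if n=="top":
        for v in range(146,212,5): print(v,[(u,*np.round(P[v,u]*1000).astype(int)) for u in range(298,330,3)])
c=dict(np.load("/tmp/top0.npz"));P=cloud(c)
for u,v in((313,180),(259,214),(148,208),(230,225),(191,247),(277,188),(361,146),(346,128)):print(u,v,P[v,u])
E
```

```text
top 993 [[ 0.413 -0.06  -0.008]
 [ 0.498  0.011  0.048]
 [ 0.582  0.034  0.077]] [0.36  0.147 1.12 ] 382.77024819322605
((0.5010174512863159, -0.0031573623418807983), (0.1825750172138214, 0.09284541010856628), 15.4329195022583)
146 [(298, np.int64(612), np.int64(35), np.int64(4)), (301, np.int64(613), np.int64(25), np.int64(-2)), (304, np.int64(612), np.int64(16), np.int64(1)), (307, np.int64(612), np.int64(8), np.int64(1)), (310, np.int64(612), np.int64(-1), np.int64(1)), (313, np.int64(612), np.int64(-11), np.int64(-3)), (316, np.int64(611), np.int64(-19), np.int64(0)), (319, np.int64(611), np.int64(-28), np.int64(2)), (322, np.int64(610), np.int64(-37), np.int64(2)), (325, np.int64(611), np.int64(-47), np.int64(-4)), (328, np.int64(611), np.int64(-55), np.int64(-2))]
151 [(298, np.int64(597), np.int64(35), np.int64(1)), (301, np.int64(597), np.int64(26), np.int64(2)), (304, np.int64(597), np.int64(17), np.int64(-1)), (307, np.int64(598), np.int64(7), np.int64(-4)), (310, np.int64(582), np.int64(8), np.int64(70)), (313, np.int64(596), np.int64(-10), np.int64(1)), (316, np.int64(596
[... 6668 characters left out ...]
 np.int64(-12), np.int64(-4)), (319, np.int64(418), np.int64(-21), np.int64(-7)), (322, np.int64(418), np.int64(-30), np.int64(-9)), (325, np.int64(457), np.int64(-162), np.int64(-755)), (328, np.int64(456), np.int64(-176), np.int64(-751))]
side 1012 [[ 0.431 -0.029 -0.002]
 [ 0.5    0.021  0.044]
 [ 0.615  0.035  0.074]] [0.006 0.882 0.827] 398.58911793803384
((0.5411099195480347, -0.006670348346233368), (0.10331651568412781, 0.23018285632133484), 71.2316665649414)
313 180 [0.5   0.004 0.076]
259 214 [0.413 0.155 0.002]
148 208 [0.437 0.472 0.032]
230 225 [0.383 0.24  0.008]
191 247 [0.324 0.347 0.045]
277 188 [0.486 0.101 0.024]
361 146 [ 0.597 -0.14   0.048]
346 128 [ 0.643 -0.093  0.076]
```

View pics/topcrop.png

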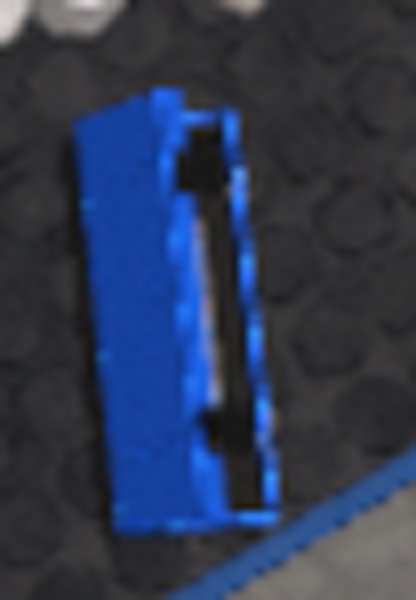

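View pics/sidecrop.png

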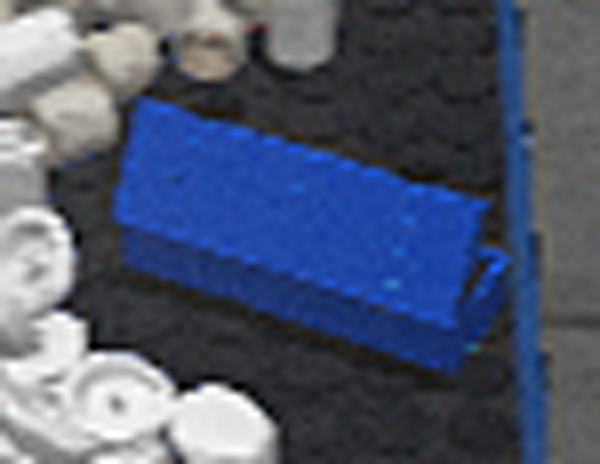

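The lid stands open by about 1 rad. It is hinged on the world +y side, and the snap tongues face world -y. The case's long axis runs roughly along world x. Next I'll fit planes for yaw, centre and lid angle.

Run:
```python
from h import *
np.set_printoptions(precision=4,suppress=True)
ct,cs=[dict(np.load(f"/tmp/{n}0.npz")) for n in("top","side")]
for c,box in((ct,(293,140,335,215)),(cs,(230,138,292,188))):
    p=cloud(c)[blue(c,box)]
    p=p[(p[:,2]>.005)&(p[:,2]<.09)&(p[:,0]>.425)&(p[:,0]<.59)&(p[:,1]>-.04)&(p[:,1]<.05)]
    q=p.copy();rng=np.random.default_rng(0);rem=q
    for k in range(2):
        best=None
        for _ in range(600):
            s=rem[rng.choice(len(rem),3,False)];n=np.cross(s[1]-s[0],s[2]-s[0]);L=np.linalg.norm(n)
            if L<1e-6: continue
            n/=L;i=abs((rem-s[0])@n)<.003
            if best is None or i.sum()>best.sum(): best=i
        a=rem[best];m=a.mean(0);n=np.linalg.svd(a-m)[2][2];n*=np.sign(n[1])
        i=abs((rem-m)@n)<.003
        a=rem[i];print(len(rem),i.sum(),"n",n,"mean",m,"tilt",np.arctan2(n[1],n[2]),"yaw",np.arctan2(-n[0],n[1]),"min",np.percentile(a,1,axis=0),"max",np.percentile(a,99,axis=0))
        rem=rem[~i]
    # x extents
    print("x ext",np.percentile(p[:,0],[.5,2,98,99.5]))
# bench edge & nearby
P=cloud(ct)
for name,(u,v) in dict(cone2=(361,146),spool=(259,214)).items():
    w=P[v-12:v+13,u-12:u+13].reshape(-1,3);w=w[w[:,2]>.006];print(name,np.median(w,0),w.min(0),w.max(0))
w=P[120:215,262:380].reshape(-1,3);w=w[(w[:,2]>.015)]
for lo in np.arange(.42,.62,.02):
    s=w[(w[:,0]>=lo)&(w[:,0]<lo+.02)];a=s[s[:,1]>.045];b=s[s[:,1]<-.05];print("%.2f"%lo,a[:,1].min() if len(a) else None,a[:,2].max() if len(a) else None,b[:,1].max() if len(b) else None)
e=P[140:215,300:400];f=(e[...,2]>-.02)
for v in range(180,215,6): print(v, [tuple(P[v,u]) for u in range(300,400) if P[v,u,2]>-.03][-1])
```

```text
836 614 n [-0.0579  0.8628  0.5022] mean [0.5066 0.0178 0.0553] tilt 1.043694301096165 yaw 0.06700865094044783 min [0.4336 0.002  0.0309] max [0.5794 0.0338 0.0769]
222 153 n [-0.0605  0.8675 -0.4938] mean [ 0.5054 -0.0102  0.0508] tilt 2.0882602828685246 yaw 0.06961548599892511 min [ 0.435  -0.0299  0.0212] max [0.5821 0.0076 0.0743]
x ext [0.4327 0.4341 0.5798 0.582 ]
947 543 n [-0.0503  0.881   0.4705] mean [0.502 0.019 0.053] tilt 1.080237997340733 yaw 0.057025427087018646 min [0.4315 0.0045 0.0307] max [0.5782 0.0338 0.0739]
404 197 n [-0.064   0.9978 -0.0161] mean [0.502  0.0238 0.0199] tilt 1.586922508069504 yaw 0.06409518349248215 min [0.4306 0.0174 0.0053] max [0.5764 0.0308 0.0553]
x ext [0.4302 0.4311 0.5765 0.5791]
cone2 [ 0.6098 -0.1379  0.0422] [ 0.3596 -0.183   0.0062] [0.6424 0.1467 1.1202]
spool [0.4142 0.1554 0.0138] [0.3596 0.1345 0.0065] [0.4483 0.1832 1.1202]
0.42 0.13454477945808369 0.01613530377517325 None
0.44 None None None
0.46 0.09249105435084257 0.023791049330157632 None
0.48 0.08616953397789019 0.030269715765695704 None
0.50 0.09190594607919593 0.02853866
[... 252 characters left out ...]
60 0.05889498890489003 0.05571516472141247 -0.09909457310906539
180 (np.float64(0.5057537080027044), np.float64(-0.18359479583198166), np.float64(-0.004907351476117983))
186 (np.float64(0.4889895896153858), np.float64(-0.15400395069648062), np.float64(-0.00753417125190925))
192 (np.float64(0.4720665410087841), np.float64(-0.12405530936614403), np.float64(-0.008959049711869671))
198 (np.float64(0.45443224321717723), np.float64(-0.09231628129836342), np.float64(-0.0020012511217684104))
204 (np.float64(0.4382549147752027), np.float64(-0.06425799739620808), np.float64(-0.012424656902755293))
210 (np.float64(0.4209259136252011), np.float64(-0.03628135562066401), np.float64(-0.008027976793007374))
```

```bash
python3 - <<'E'
from h import *
for n in("top","side"):
    p=cloud(dict(np.load(f"/tmp/{n}0.npz"))).reshape(-1,3)
    print(n)
    for y in np.arange(-.7,.15,.1):
        print("%.1f"%y,[round(float(s[:,2].max()),2) if len(s:=p[(abs(p[:,1]-y)<.05)&(abs(p[:,0]-x)<.05)]) else None for x in np.arange(.1,.8,.1)])
E
cat > st.py <<'E'
from bench import arm
import numpy as np,sys
s=arm.read_state();p=s["ee_pos"];w,x,y,z=s["tcp_rot"]
a=np.arctan2(2*(x*y+w*z),1-2*(y*y+z*z))
print("t",round(s["t"],2),"p",p.round(4),"yaw",round(np.degrees(a),2),"F",s["force"].round(1),"gap",round(s["finger_gap"],4),"gf",round(s["grasp_force"],1))
if len(sys.argv)>3:
    d=np.array([float(v) for v in sys.argv[1:4]])-p
    c,q=np.cos(a),np.sin(a);X=np.array([c,q,0]);Y=np.array([q,-c,0])
    print("need shares",(np.array([d@X,d@Y,-d[2]])/.08).round(3))
E
python3 st.py .505 .04 .15
```

```text
top
-0.7 [-0.21, -0.21, -0.2, -0.2, -0.21, -0.21, -0.74]
-0.6 [-0.03, -0.2, -0.2, -0.2, -0.2, -0.21, 0.03]
-0.5 [-0.09, -0.2, -0.2, -0.2, -0.2, -0.21, 0.24]
-0.4 [-0.04, -0.21, -0.21, -0.2, -0.21, 0.01, 0.31]
-0.3 [-0.04, -0.04, -0.08, -0.21, -0.0, 0.07, 0.09]
-0.2 [0.0, -0.05, -0.07, -0.74, 0.01, 0.07, 0.1]
-0.1 [0.02, 0.72, -0.74, 0.0, 0.01, 0.08, 0.12]
-0.0 [0.56, 0.67, -0.74, 0.08, 0.08, 0.08, 0.12]
0.1 [0.49, 0.46, 0.0, 1.12, 0.04, 0.07, 0.08]
side
-0.7 [0.27, None, -0.2, -0.21, -0.06, -0.06, -0.74]
-0.6 [0.26, -0.21, -0.21, -0.2, -0.21, -0.21, 0.28]
-0.5 [-0.21, -0.21, -0.21, -0.21, -0.21, -0.21, 0.28]
-0.4 [-0.21, -0.21, -0.21, -0.21, -0.21, 0.0, 0.32]
-0.3 [-0.04, -0.04, -0.21, -0.21, -0.0, 0.06, 0.27]
-0.2 [0.0, -0.05, -0.08, -0.74, 0.0, 0.06, 0.1]
-0.1 [0.02, 0.55, -0.74, 0.0, 0.0, 0.08, 0.11]
-0.0 [0.58, 0.57, -0.74, 0.08, 0.08, 0.08, 0.12]
0.1 [0.5, 0.43, 0.0, 0.02, 0.03, 0.06, 0.08]
t 0.1 p [ 0.2362 -0.5781  0.222 ] yaw 22.22 F [0.1 0.6 0. ] gap 0.088 gf 0.0
need shares [ 6.032 -5.882  0.9  ]
```

```bash
for i in 1; do :; done
python3 -m inch '[[0.4,-0.4,0,0,-1],[0.8,-0.8,0,0,-1],[1,-1,0,0,-1]]'
python3 -m inch '[[0.5,-0.5,0,0,-1],[1,-1,0,0,-1]]'
python3 st.py .505 .04 .15
```

```text
t: 0.48
ee_pos: [0.2805, -0.4723, 0.2224]
tcp_rot: [-0.001, 0.981, 0.193, -0.0]
force: [0.8, 0.1, -0.0]
finger_gap: 0.0619
grasp_force: 0.0
t: 0.72
ee_pos: [0.3245, -0.3692, 0.2227]
tcp_rot: [0.0, 0.981, 0.192, 0.0]
force: [0.7, 0.1, -1.1]
finger_gap: 0.0409
grasp_force: 0.0
t 0.72 p [ 0.3245 -0.3692  0.2227] yaw 22.16 F [ 0.7  0.1 -1.1] gap 0.0409 gf 0.0
need shares [ 4.019 -3.886  0.909]
```

```bash
python3 -m inch '[[0.5,-0.5,0,0,-1],[1,-1,0,0,-1]]' >/dev/null
python3 -m inch '[[0.5,-0.5,0,0,-1],[1,-1,0,0,-1]]' >/dev/null
python3 -m inch '[[0.5,-0.5,0,0.15,-1],[1,-0.9,0,0.31,-1],[1,-0.9,0,0.31,-1],[1,-0.9,0,0.31,-1]]'
python3 st.py .505 .04 .13
```

```text
t: 1.72
ee_pos: [0.4583, -0.0646, 0.2225]
tcp_rot: [0.0, 0.999, 0.033, -0.0]
force: [0.3, -0.3, 0.8]
finger_gap: 0.0006
grasp_force: 0.0
t 1.73 p [ 0.4583 -0.0646  0.2225] yaw 3.78 F [ 0.3 -0.3  0.8] gap 0.0006 gf 0.0
need shares [ 0.668 -1.267  1.157]
```

```bash
python3 -m inch '[[0.35,-0.5,0,0,-1],[0.67,-1,0.2,0,-1],[0.67,-1,0.4,0,-1]]' >/dev/null
python3 -m inch '[[0,-0.3,0.3,0,-1],[0,-0.3,0.8,0,-1],[0,-0.3,1,0,-1],[0,-0.3,1,0,-1]]'
python3 st.py .505 .034 .075
```

```text
t: 2.6
ee_pos: [0.5044, 0.0414, 0.1099]
tcp_rot: [0.0, 1.0, 0.031, -0.001]
force: [-0.2, 0.6, -0.1]
finger_gap: 0.0003
grasp_force: 0.0
t 2.6 p [0.5044 0.0414 0.1099] yaw 3.55 F [-0.2  0.6 -0.1] gap 0.0003 gf 0.0
need shares [0.002 0.093 0.436]
```

```bash
python3 -m inch '[[0,0.09,0.2,0,-1],[0,0.09,0.44,0,-1],[0,0.14,0.5,0,-1],[0,0.19,0.55,0,-1],[0,0.27,0.59,0,-1],[0,0.35,0.63,0,-1],[0,0.42,0.7,0,-1],[0,0.48,0.76,0,-1],[0,0.52,0.79,0,-1],[0,0.57,0.82,0,-1],[0,0.6,0.83,0,-1],[0,0.64,0.84,0,-1],[0,0.64,0.84,0,-1]]'
python3 - <<'E'
from bench import arm
import cv2,numpy as np
c=arm.capture("side"); np.savez("/tmp/side1.npz",**c);cv2.imwrite("pics/side1.png",cv2.resize(c["img"][90:210,190:350],None,fx=4,fy=4))
E
python3 st.py .505 -.01 .036
```

```text
t: 4.22
ee_pos: [0.5086, -0.0085, 0.0435]
tcp_rot: [0.0, 1.0, 0.031, 0.0]
force: [-0.2, 0.0, 0.4]
finger_gap: 0.0007
grasp_force: 0.0
t 4.28 p [ 0.5086 -0.0084  0.0435] yaw 3.61 F [-0.2 -0.5 -0.4] gap 0.0004 gf 0.0
need shares [-0.046  0.017  0.094]
```

View pics/side1.png

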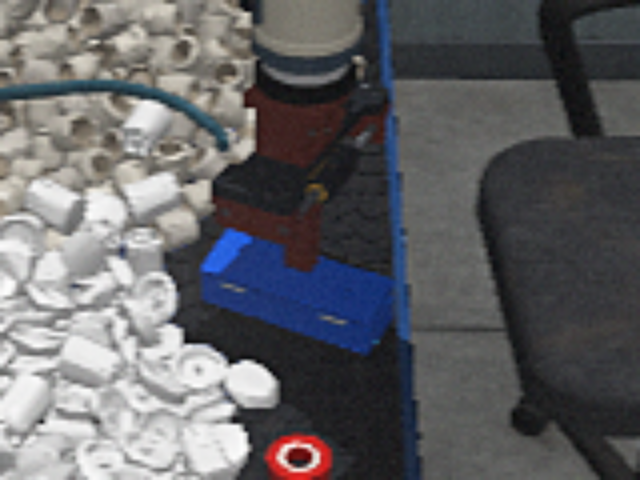

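The crop shows the lid folded almost flat under the fingertips at (300,260), and the case has not moved. Now I'll press gently.

```bash
python3 -m inch '[[-0.02,0.03,0.02,0,-1],[-0.04,0.03,0.05,0,-1],[-0.04,0.03,0.07,0,-1],[-0.04,0.03,0.07,0,-1]]'
python3 -m inch '[[0,0,0.02,0,-1],[0,0,0.04,0,-1],[0,0,0.04,0,-1]]'
```

```text
t: 4.78
ee_pos: [0.5054, -0.011, 0.0378]
tcp_rot: [-0.0, 1.0, 0.031, -0.0]
force: [-0.5, 0.3, -0.2]
finger_gap: 0.0003
grasp_force: 0.0
t: 5.15
ee_pos: [0.5053, -0.0109, 0.0359]
tcp_rot: [-0.0, 0.999, 0.032, -0.0]
force: [-5.1, -1.0, 20.1]
finger_gap: 0.0
grasp_force: 10.5
```

```bash
python3 -m inch '[[0,0,0,0,-1],[0,0,-0.5,0,-1],[0,0,-1,0,-1],[0,0,-1,0,1],[0,0,-1,0,1]]'
python3 -m inch '[[-0.5,0,0,0,1],[-1,0,0,0,1],[-1,0,0,0,1],[-1,0,0,0,1]]' >/dev/null
python3 - <<'E'
from bench import arm
from h import *
np.set_printoptions(precision=4,suppress=True)
c=arm.capture("side"); np.savez("/tmp/side2.npz",**c);cv2.imwrite("pics/side2.png",cv2.resize(c["img"][90:210,190:350],None,fx=4,fy=4))
c2=arm.capture("top")
for n,c,box in(("side",c,(225,130,295,190)),("top",c2,(293,140,335,215))):
    p=cloud(c)[blue(c,box)]
    p=p[(p[:,2]>.008)&(p[:,2]<.06)&(p[:,0]>.425)&(p[:,0]<.6)&(p[:,1]>-.045)&(p[:,1]<.05)]
    t=p[p[:,2]>.031]
    A=np.c_[t[:,:2],np.ones(len(t))];s=np.linalg.lstsq(A,t[:,2],rcond=None)[0]
    print(n,len(t),"slope",s[:2],"zmed",np.median(t[:,2]),cv2.minAreaRect(t[:,:2].astype(np.float32)))
E
python3 st.py .505 -.001 .13
```

```text
t: 5.78
ee_pos: [0.5049, -0.0108, 0.1141]
tcp_rot: [-0.0, 0.999, 0.032, -0.0]
force: [-1.1, 1.4, 0.0]
finger_gap: 0.0169
grasp_force: 0.0
side 487 slope [-0.0038 -0.0075] zmed 0.03532780917585343 ((0.5064260959625244, 0.0006978027522563934), (0.15113437175750732, 0.05611931532621384), 3.8125507831573486)
top 519 slope [-0.0005  0.0067] zmed 0.03592838553986466 ((0.5304111242294312, -0.0012295916676521301), (0.10618142038583755, 0.053042735904455185), 3.6796538829803467)
t 6.38 p [ 0.4268 -0.016   0.1144] yaw 3.62 F [ 0.  -0.6 -0.6] gap 0.0649 gf 0.0
need shares [ 0.988 -0.125 -0.195]
```

View pics/side2.png

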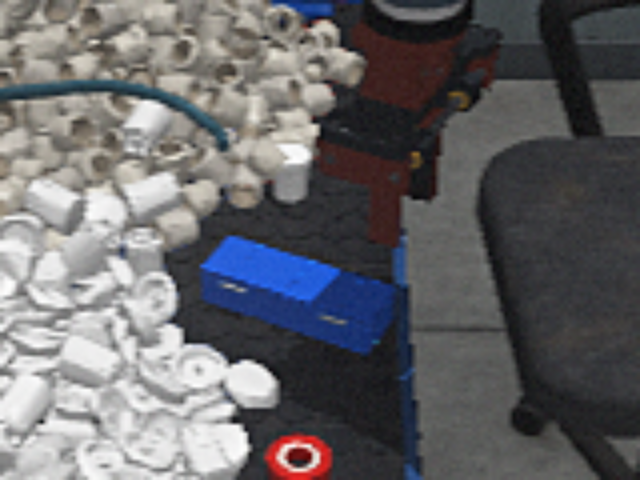

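The lid is flat at 36 mm, so it is shut, and the case is unmoved at yaw 3.7°. Next I'll straddle it and grip.

```bash
python3 -m inch '[[0.5,-0.12,0,0,1],[1,-0.12,0,0,1],[1,-0.12,0,0,1],[1,-0.12,0.2,0,1],[1,-0.12,0.4,0,1],[1,-0.12,0.4,0,1]]'
python3 st.py .506 -.001 .005
```

```text
t: 7.12
ee_pos: [0.5027, -0.0014, 0.0808]
tcp_rot: [-0.0, 1.0, 0.031, -0.002]
force: [0.5, -0.7, -0.1]
finger_gap: 0.0878
grasp_force: 0.0
t 7.12 p [ 0.5027 -0.0014  0.0808] yaw 3.61 F [ 0.5 -0.7 -0.1] gap 0.0878 gf 0.0
need shares [ 0.042 -0.003  0.947]
```

```bash
python3 -m inch '[[0.03,0,0.25,0,1],[0.03,0,0.5,0,1],[0.03,0,0.75,0,1],[0.03,0,0.92,0,1],[0.03,0,0.93,0,1],[0.03,0,0.93,0,1]]'
python3 -m inch '[[0,0,0,0,-1],[0,0,0,0,-1],[0,0,0,0,-1],[0,0,0,0,-1],[0,0,0,0,-1],[0,0,0,0,-1]]'
```

```text
t: 7.88
ee_pos: [0.5076, -0.0012, 0.0087]
tcp_rot: [0.0, 1.0, 0.032, 0.0]
force: [1.1, 0.1, -0.3]
finger_gap: 0.0878
grasp_force: 0.0
t: 8.62
ee_pos: [0.5074, -0.0013, 0.0084]
tcp_rot: [0.0, 0.999, 0.032, 0.0]
force: [-0.8, -0.7, 2.6]
finger_gap: 0.0501
grasp_force: 30.0
```

The gap of 50.1 mm matches the case width, but the pads sit slightly high, level with the lid seam. I'll regrip about 5 mm lower, on the tray walls.

```bash
python3 -m inch '[[0,0,0,0,0.6],[0,0,0,0,0.6],[0,0,0.03,0,0.6],[0,0,0.06,0,0.6],[0,0,0.06,0,0.6]]'
python3 -m inch '[[0,0,0,0,-1],[0,0,0,0,-1],[0,0,0,0,-1],[0,0,0,0,-1],[0,0,0,0,-1]]'
```

```text
t: 9.25
ee_pos: [0.5071, -0.0012, 0.0032]
tcp_rot: [-0.0, 1.0, 0.032, -0.0]
force: [0.4, 0.5, -0.2]
finger_gap: 0.0705
grasp_force: 0.0
t: 9.88
ee_pos: [0.5074, -0.0012, 0.0035]
tcp_rot: [-0.0, 1.0, 0.032, 0.0]
force: [0.3, 0.2, 0.3]
finger_gap: 0.0501
grasp_force: 30.0
```

```bash
python3 -m inch '[[0,0,-0.03,0,-1],[0,0,-0.1,0,-1],[0,0,-0.25,0,-1],[0,0,-0.4,0,-1],[0,0,-0.6,0,-1],[0,0,-0.8,0,-1],[0,0,-1,0,-1]]'
python3 -m inch '[[0,0,-0.2,0,-1],[0,0,-0.4,0,-1],[0,0,-0.55,0,-1],[0,0,-0.65,0,-1],[0,0,-0.7,0,-1],[0,0,-0.7,0,-1],[0,0,-0.7,0,-1],[0,0,-0.7,0,-1],[0,0,-0.7,0,-1],[0,0,-0.7,0,-1],[0,0,-0.7,0,-1]]'
python3 - <<'E'
from bench import arm
from h import *
np.set_printoptions(precision=4,suppress=True)
c=arm.capture("side");cv2.imwrite("pics/side3.png",cv2.resize(c["img"][60:210,190:350],None,fx=4,fy=4))
p=cloud(c)[blue(c,(215,60,295,190))]
p=p[(p[:,2]>.08)&(p[:,0]>.42)&(p[:,0]<.6)&(abs(p[:,1])<.05)]
t=p[p[:,2]>.142]
s=np.linalg.lstsq(np.c_[t[:,:2],np.ones(len(t))],t[:,2],rcond=None)[0]
print(len(t),s,np.median(t[:,2]),np.percentile(p[:,2],[1,99]))
E
python3 st.py
```

```text
t: 10.75
ee_pos: [0.5074, -0.0012, 0.0849]
tcp_rot: [0.0, 1.0, 0.032, 0.0]
force: [0.3, -1.3, -3.5]
finger_gap: 0.0499
grasp_force: 30.0
t: 12.12
ee_pos: [0.5073, -0.0012, 0.1395]
tcp_rot: [-0.0, 1.0, 0.032, -0.0]
force: [-1.1, -0.8, -4.5]
finger_gap: 0.0496
grasp_force: 30.0
613 [ 0.0473 -0.5883  0.1505] 0.16892347523998252 [0.1355 0.3223]
t 12.18 p [ 0.5073 -0.0012  0.1395] yaw 3.62 F [-0.6 -0.3 -2.6] gap 0.0499 gf 30.0
```

View pics/side3.png

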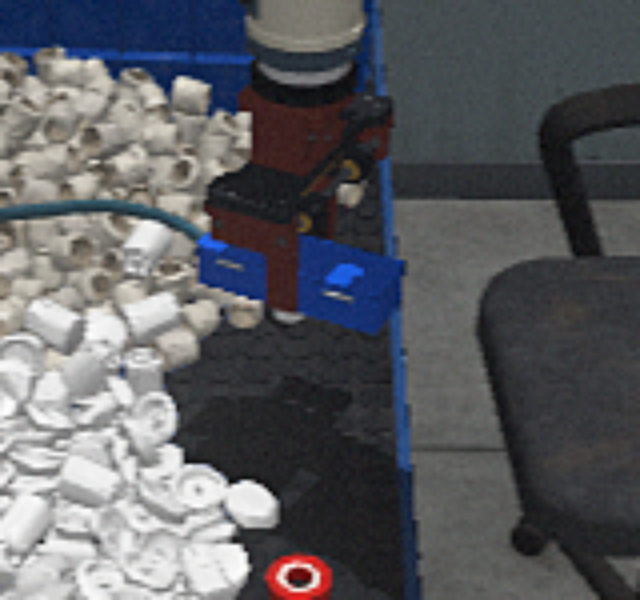

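The case hangs level in the fingers, with its side running from (200,240) to (400,330). Its underside is about 136 mm up, the lid is shut, and the grip is steady at 30 N. I'm handing it in.

```bash
python3 -c "
from bench import arm
print(arm.close_job())"
```

```text
the job is handed in; nothing more can be done
None
```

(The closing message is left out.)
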